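# Lock the registration leaf with the wing nut that fits

### The arm

A 6-joint arm with a two-finger parallel gripper is mounted at the origin on the work surface. World frame = base frame: x ahead of the robot, y to its left, z up, the work surface at z = 0. Lengths are in m, angles in degrees, forces in N, time in s.
With the tool pointing down it reaches from about 0.375 to 0.75 m from the base axis. Payload 9 kg.
Tool frame: the origin (TCP) lies where the fingers leave the gripper's body, on its centre line; the fingertips stand 73 mm ahead of it and the grasp point (between the pads) lies 54 mm ahead of it (robot.tip_reach is the distance from the TCP to the fingertips, in m); z points along the fingers, y is the line along which they close (so a half turn about z gives the same grasp; the last joint's range is limited). The gripper opens to 85 mm and grips with 20 to 120 N. Pads are 22 mm wide; open, the fingers measure 114 mm over their backs; the gripper's body (76 mm by 85 mm) begins 54 mm behind the grasp point. The pads swing forward as they close: fully open they stand 13 mm farther back than shut.
Start: joints at [-83.062, 5.964, 5.575, 89.605, 0, 77.527], TCP at [0.199, -0.566, 0.304] pointing down, gripper open.
Joint ranges: [-171.21, 171.21], [-48.23, 106.86], [-62.78, 66.21], [-105.2, 120.99], [-86.42, 89.51], [-180, 180]. Speed limits (degrees/s): [127.2, 127.2, 147.25, 180, 180, 180].

### API

Orientations are given as [roll, pitch, yaw] about the fixed x, y, z axes, in that order (R = Rz(yaw) Ry(pitch) Rx(roll)).
In Python, from plant import robot gives the robot as it stands. Calls block until the motion is done:
- robot.move_pose(position, orientation): joint-space move of the TCP to a pose.
- robot.line_to(position, vel=0.15, rotation=None, guard=None): straight line of the TCP; rotation=None keeps the orientation; vel is the mean speed in m/s. With guard (N) it stops when the force on the tool has changed by that much, and returns True; else False.
- robot.goto_joints(angles): joint-space move.
- robot.set_gripper(opening): finger opening in m; the grip force is fixed at half the most; returns when the fingers have stopped.
- robot.pause(seconds).
- robot.ik(position, orientation): joint angles nearest the present ones, or None.
- robot.observe(): the state.
- robot.grab_frame(name): name is "scene" or "top" or "wrist"; returns the picture (480x640x3 uint8, blue, green, red); there is no depth.
- robot.get_calibration(name): a dict with "vertical_fov" (degrees; the focal length in pixels is half the picture's height over the tangent of half this angle, whatever the lens; pixels are square), "cx", "cy" (the principal point, pixels), "k1" (the pictures are not rectified: a ray, as slopes to the right and down, at radius r is drawn at 1 + k1 r^2 times it, then the intrinsics apply), "rvec" (rotation vector, rad) and "tvec" (3), from world to camera coordinates, as OpenCV has them. Camera axes: x right, y down, z forward; pixel columns grow to the right and rows downward; lengths in m; the calibration is good to about 2 mm. A picture is of the moment at which its call begins: read the wrist's pose just before it. get_calibration takes no time and is no camera call; for the wrist camera it gives the pose at the moment of the call.
A pose or a line that the arm cannot do raises robot.IKError and nothing moves.
- robot.job_done(): hands the job in; it is judged then, once.
The state is a dict: "time": time; "q": joint angles; "qvel": joint speeds; "joint_torque": joint torques, N m; "tool_pos": TCP position; "tcp_rot": TCP orientation; "ft_force": force on the tool from outside, world axes, zero at the start; "torque": the same for the moment, N m; "gripper_width": finger opening in m; "gripper_force": force on a finger pad.
Only numpy, scipy, OpenCV 4.12 (cv2) and the standard library are available. Lean on these libraries where they do the work, as an engineer would, in place of code of your own. Each camera call takes 0.05 s, during which the arm holds its last target. There are 200 camera calls.

### The job

On the plywood printing jig, press on the thin aluminium leaf and slide it fully home against its stop, so that its slot takes in the stud. Then lock it: try the two big wing nuts, which look alike, on the stud to find the one whose thread fits, and screw that one clockwise all the way down flat onto the leaf, with the other one left standing upright on the bench. Do not knock over the ink jar or the paint tin.

Things in the scene. Friction and masses are not known exactly. Their poses are not given: they have to be found in the camera images.
- jig: Fixed plywood base, 160 mm (x) by 290 mm (y), 18 mm thick. Origin: on the bench under the stud's axis, 65 mm from the board's -y end; z up. The leaf slides along y between two guides (7 mm tall, 52 to 70 mm either side of the middle); home is towards -y, where a 9 mm tall stop bar lies 37 to 51 mm beyond the stud's axis.
- leaf (a joint): Distance (m) of the aluminium leaf from home: 0 is home against the stop, up to 0.08 drawn out towards the jig's +y, where it starts. Sheet 4 mm thick, 100 mm wide, 167 mm long, flat on the jig's plywood (upper face 22 mm above the bench), a 40 mm wide open slot at its stud end. It slides at about 2 N, stays where it is left, cannot lift or turn.
- leaf_pad (a point): Point on the leaf's upper face at its middle line, among three fine marks; 85 mm to the jig's +y side of the stud's axis when home; it moves with the leaf. A good place to press: flat sheet for 45 mm or more all round.
- stud_foot (a point): Point on the axis of the fixed upright stud, at the height of the leaf's upper face (22 mm above the bench); axes as the jig's. A nut screwed fully down has its underside here. The stud's coarse right-hand thread, 30 mm across, has four starts, its top 20 mm above this point: 32 mm down per full turn clockwise from above (5.1 mm per rad), 1.4 mm axial play; nuts do not slip down it.
- stud_top (a point): Top of the stud's smooth nose, 38 mm above stud_foot; the nose is 22 mm across, tapered to 10 mm at the tip over its last 10 mm; axes as the jig's. Any nut goes over the nose and rests on the thread, underside about 11 mm above the leaf; a wrong one stays there however it is turned.
- nut_a: Dark steel wing nut, 82 mm tall. Origin: centre of its underside; z up, x along the wing. Closed round skirt 62 mm across, 46 mm tall; on it the wing, an upright bar 70 mm long (x), 16 thick (y), 36 tall, centred. 0.15 to 0.3 kg, upright on the bench. Nut_b looks the same; only one of the two fits the stud: try them.
- nut_b: Dark steel wing nut, 82 mm tall. Origin: centre of its underside; z up, x along the wing. Closed round skirt 62 mm across, 46 mm tall; on it the wing, an upright bar 70 mm long (x), 16 thick (y), 36 tall, centred. 0.15 to 0.3 kg, upright on the bench. Looks just like nut_a.
- small_nut: Bystander: small steel wing nut, 50 mm tall, skirt 36 mm across: far too small for the stud, not needed. Origin: centre of its underside.
- thread_top (a point): Point on the stud's axis at the top of the thread, 20 mm above stud_foot; axes as the jig's. The fitting nut starts within a quarter turn clockwise. It starts at once (underside 7 mm above the leaf) if its x axis is set 30 degrees counter-clockwise of the jig's x, or any quarter turns from there; then 75 degrees clockwise bring it down onto the leaf.
- ink_jar: Bystander: jar with white lid standing on the bench, 72 mm across, 85 mm tall; origin under its centre. Leave it upright.
- paint_tin: Bystander: tin standing on the bench, 90 mm across, 110 mm tall; origin under its centre. Leave it upright.
There are look-alikes about, which are no part of the job. What is shaped like the nut_b but turquoise is not meant.

How it is judged:
By the outcome, as a careful person would: the job done as asked, in the order asked, and still so for the second after the job is handed in, with the robot touching nothing.
It also fails if it takes over 72 s, if anything falls off the work surface, if the arm or the gripper's body presses on something with over 40 N, if the wrist force passes 120 N, or if a joint passes its speed limit or range.

## Working session

There is one attempt and no reset: what is moved stays moved. The work goes in short steps, each a Python script; the robot and the scene stay as the last script left them, time stands still between calls to the robot, and variables do not carry over. Pictures are saved under pics/ and viewed, at most 10 in all, crops included, and the job is handed in when it is done.

```bash
ls; mkdir -p pics; cat > h.py <<'E'
import numpy as np, cv2
from plant import robot
def grab(name,fn=None):
    c=robot.get_calibration(name); im=np.array(robot.grab_frame(name))
    if fn: cv2.imwrite('pics/'+fn,im); np.save('pics/'+fn+'.npy',im)
    return im,c
def KR(c):
    f=240/np.tan(np.radians(c['vertical_fov'])/2)
    R,_=cv2.Rodrigues(np.array(c['rvec'],float)); return f,R,np.array(c['tvec'],float).ravel()
def px2w(c,u,v,z):
    f,R,t=KR(c); K=np.array([[f,0,c['cx']],[0,f,c['cy']],[0,0,1.]])
    # slopes: distorted = s*(1+k1 r^2)
    p=cv2.undistortPoints(np.array([[[u,v]]],float),K,np.array([c['k1'],0,0,0.]))[0,0]
    d=R.T@np.array([p[0],p[1],1]); o=-R.T@t
    return o+d*(z-o[2])/d[2]
def w2px(c,P):
    f,R,t=KR(c); K=np.array([[f,0,c['cx']],[0,f,c['cy']],[0,0,1.]])
    return cv2.projectPoints(np.array(P,float).reshape(-1,1,3),np.array(c['rvec'],float),t,K,np.array([c['k1'],0,0,0.]))[0].reshape(-1,2)
E
python3 - <<'E'
from h import *
for n in ['scene','top']:
    im,c=grab(n,n+'0.png'); print(n,c)
s=robot.observe(); print(s['tcp_rot'],s['time'],s['tool_pos'])
E
```

```text
pics
scene {'vertical_fov': 43.273563597196656, 'cx': 323.5448788329522, 'cy': 239.6440599452829, 'k1': -0.12144408398255793, 'rvec': array([ 1.55276181,  1.87562155, -0.86899081]), 'tvec': array([ 0.18112289, -0.30261261,  1.6685576 ])}
top {'vertical_fov': 49.57904650792674, 'cx': 324.4699454216209, 'cy': 244.58224659658168, 'k1': -0.051889828745529, 'rvec': array([ 2.21136857, -2.15287514,  0.11481929]), 'tvec': array([-0.0875587 ,  0.55942971,  0.93644607])}
[-1.79935370e+02 -1.34936420e-02  1.94109543e+01] 0.1 [ 0.19937433 -0.56568648  0.30321979]
```

View pics/top0.png

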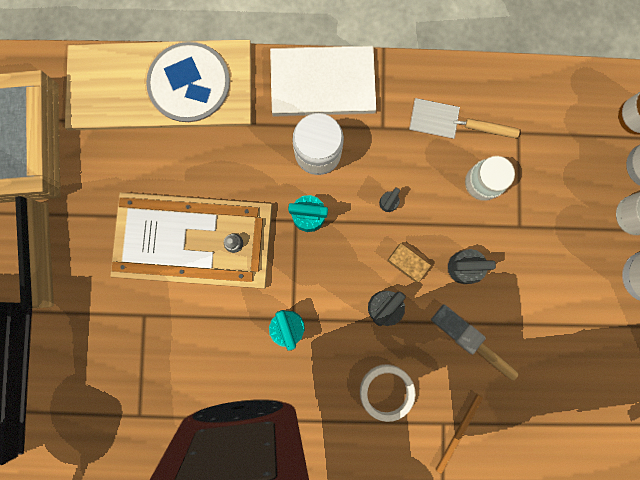

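View pics/scene0.png

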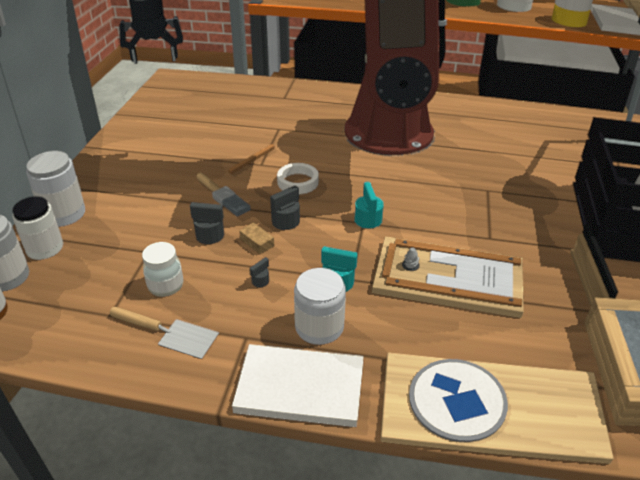

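Top view, pixels:
- **Jig and leaf:** jig centred near (195,240), stud at (233,242), leaf marks at (150,237).
- **Nuts:** dark large candidates at (387,307) and (471,265). The turquoise ones at (308,212) and (287,328) are decoys, and the small dark one at (390,200) is small_nut.
- **Bystanders:** tin at (318,143), jar at (492,178).

The two large dark nuts fit the description, so I'll confirm them in one crop.

```bash
python3 - <<'E'
from h import *
im=np.load('pics/top0.png.npy')
a=cv2.resize(im[185:297,105:285],None,fx=2.6,fy=2.6,interpolation=cv2.INTER_CUBIC)
b=cv2.resize(im[230:340,350:510],None,fx=2.6,fy=2.6,interpolation=cv2.INTER_CUBIC)
w=max(a.shape[1],b.shape[1]);o=np.zeros((a.shape[0]+b.shape[0],w,3),np.uint8)
o[:a.shape[0],:a.shape[1]]=a;o[a.shape[0]:,:b.shape[1]]=b
cv2.imwrite('pics/crop1.png',o)
c=robot.get_calibration('top')
for n,u,v,z in [('stud',233,238,.06),('pad',150,237,.022),('c1',119,193,.018),('c2',277,203,.018),('c3',266,288,.018),('c4',111,276,.018),('n1',387,307,.05),('n2',471,265,.05),('small',390,200,.04),('tin',318,133,.11),('jar',496,173,.085),('t1',308,212,.05),('t2',287,328,.05)]:
    p=px2w(c,u,v,z);print(n,p.round(3),np.hypot(p[0],p[1]).round(3))
E
```

```text
stud [0.566 0.092 0.06 ] 0.573
pad [0.567 0.253 0.022] 0.621
c1 [0.649 0.318 0.018] 0.723
c2 [0.638 0.019 0.018] 0.639
c3 [0.479 0.033 0.018] 0.48
c4 [0.493 0.323 0.018] 0.589
n1 [ 0.45  -0.187  0.05 ] 0.488
n2 [ 0.53  -0.339  0.05 ] 0.629
small [ 0.646 -0.191  0.04 ] 0.674
tin [ 0.747 -0.055  0.11 ] 0.749
jar [ 0.693 -0.374  0.085] 0.787
t1 [ 0.618 -0.041  0.05 ] 0.619
t2 [ 0.408 -0.009  0.05 ] 0.409
```

View pics/crop1.png

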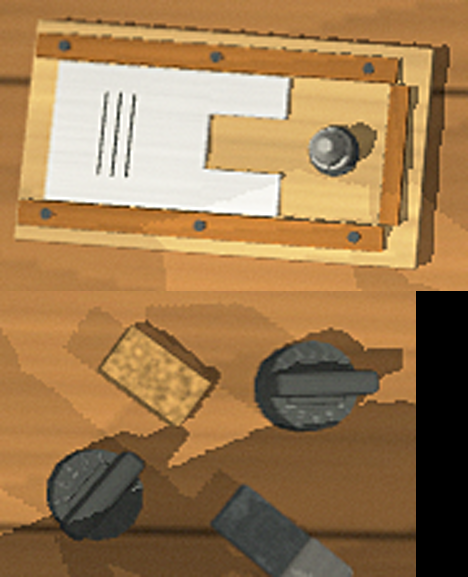

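The crop confirms two matching dark wing nuts, n1 near (0.45,-0.19) with its wing at about -45° and n2 near (0.53,-0.34) with its wing at about -90°. Their dark steel and large skirts match the description. Next is a close wrist look at each nut and the jig.

```bash
python3 - <<'E'
from h import *
t0=robot.observe()['time']
robot.move_pose([.46,-.25,.33],[180,0,0]); print(robot.observe()['q'].round(1) if hasattr(robot.observe()['q'],'round') else robot.observe()['q'])
im,c=grab('wrist','w_nuts.png'); print(c['vertical_fov'],w2px(c,[[.45,-.187,.082],[.53,-.339,.082]]).round(0))
print(robot.ik([.53,.13,.33],[180,0,0]))
robot.move_pose([.53,.13,.33],[180,0,0])
im,c=grab('wrist','w_jig.png'); print(w2px(c,[[.566,.092,.06],[.567,.253,.022]]).round(0))
f,R,t=KR(c);print((-R.T@t).round(3))
for y in (27,-63,-153,117,-48,132,42): 
    q=robot.ik([.566,.092,.15],[180,0,y]);print(y,None if q is None else np.round(q,0))
print(robot.observe()['time']-t0)
a=np.load('pics/w_nuts.png.npy');b=np.load('pics/w_jig.png.npy')
E
```

```text
[-42.9  -6.9  -4.6  92.4  -0.  137.1]
71.90740707764338 [[254. 226.]
 [413. 143.]]
[ 4.32381001e-02 -3.10614200e+00 -9.16985645e-01  9.21891564e+01
  0.00000000e+00 -1.79956762e+02]
[[356. 177.]
 [210. 173.]]
[0.605 0.13  0.4  ]
27 [ -4.   3. -14.  73.   0. 149.]
-63 [  -4.    3.  -14.   73.    0. -121.]
-153 [ -4.   3. -14.  73.   0. -31.]
117 [ -4.   3. -14.  73.   0.  59.]
-48 [  -4.    3.  -14.   73.    0. -136.]
132 [ -4.   3. -14.  73.   0.  44.]
42 [ -4.   3. -14.  73.   0. 134.]
6.175000000000001
```

View pics/w_nuts.png

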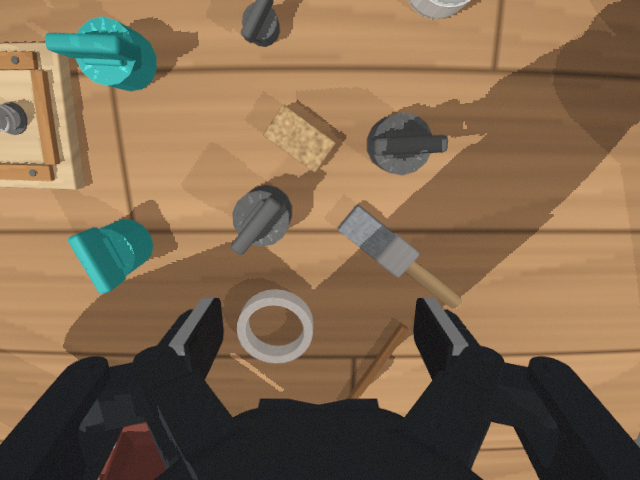

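View pics/w_jig.png

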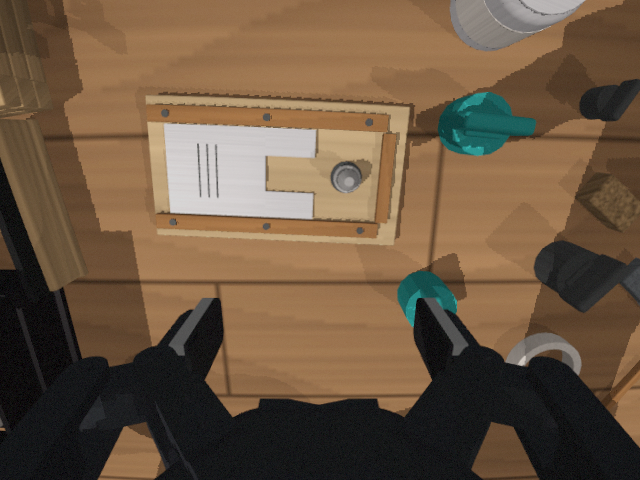

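Wrist views:
- **Nuts:** n1's wing top runs (237,245) to (278,203) and n2's runs (375,147) to (447,144).
- **Jig:** corners at (147,96), (412,105), (394,244) and (158,236), stud tip about (348,180), marks about (208,171).

I'll fit the poses using silhouettes for the nuts and corners for the jig.

```bash
cat > fit.py <<'E'
from h import *
from scipy.optimize import minimize, least_squares
def nutmask(c,p,z0=0,shape=(480,640)):
    x,y,a=p; m=np.zeros(shape,np.uint8); t=np.linspace(0,2*np.pi,40)
    C=np.vstack([np.c_[x+.031*np.cos(t),y+.031*np.sin(t),0*t+z0+h] for h in (0,.046)])
    B=np.array([[sx*.035,sy*.008,z0+h] for sx in(-1,1) for sy in(-1,1) for h in(.046,.082)])
    R=np.array([[np.cos(a),-np.sin(a)],[np.sin(a),np.cos(a)]]); B[:,:2]=B[:,:2]@R.T+[x,y]
    for P in (C,B):
        h=cv2.convexHull((w2px(c,P)*16).astype(np.int32)); cv2.fillConvexPoly(m,h,1,shift=4)
    return m
def fitnut(views,p0,z0=0,smax=60,vmax=130):
    T=[]
    for im,c in views:
        hsv=cv2.cvtColor(im,cv2.COLOR_BGR2HSV)
        t=((hsv[...,1]<smax)&(hsv[...,2]<vmax)).astype(np.uint8)
        u,v=w2px(c,[[p0[0],p0[1],z0+.04]])[0]; r=70
        w=np.zeros_like(t); w[max(0,int(v-r)):int(v+r),max(0,int(u-r)):int(u+r)]=1
        t=cv2.morphologyEx(t*w,cv2.MORPH_OPEN,np.ones((3,3)))
        n,l,s,_=cv2.connectedComponentsWithStats(t); 
        ov=[(l[nutmask(c,p0,z0)>0]==k).sum() for k in range(1,n)]
        T.append((l==1+int(np.argmax(ov))).astype(np.uint8))
    def cost(p):
        s=0
        for (im,c),t in zip(views,T):
            m=nutmask(c,p,z0); s+=1-(m&t).sum()/(m|t).sum()
        return s/len(views)
    best=None
    for da in (-.2,0,.2):
        S=np.array([[0,0,0],[.01,0,0],[0,.01,0],[0,0,.15]])+np.array(p0)+[0,0,da]
        r=minimize(cost,p0,method='Nelder-Mead',options=dict(initial_simplex=S,xatol=1e-5,fatol=1e-5))
        if best is None or r.fun<best.fun: best=r
    return best.x,best.fun
E
cat > wc.json <<'E'
E
python3 - <<'E'
from fit import *
import json
cur=robot.get_calibration('wrist'); ct=robot.get_calibration('top')
# nut-view calib: camera fixed to tool, same orientation, shift of TCP
s=robot.observe(); R=cv2.Rodrigues(np.array(cur['rvec']))[0]
cn=dict(cur); d=np.array([.46,-.25,.33])-np.array(s['tool_pos']); cn['tvec']=np.array(cur['tvec']).ravel()-R@d
top=np.load('pics/top0.png.npy'); wn=np.load('pics/w_nuts.png.npy')
for nm,p in [('n1',(.45,-.187,-.8)),('n2',(.53,-.339,-1.57))]:
    for vs in ([(wn,cn)],[(top,ct)],[(wn,cn),(top,ct)]):
        x,f=fitnut(vs,p); print(nm,x.round(4),np.degrees(x[2]).round(1),round(f,3))
cor=np.array([[.08,.225],[.08,-.065],[-.08,-.065],[-.08,.225]])
W=[(147.5,96),(412,105),(394,244),(158,236)];T=[(120.4,192.7),(277,202.3),(264.6,288),(110.8,276.5)]
def pts(p):
    a=p[2];Rm=np.array([[np.cos(a),-np.sin(a)],[np.sin(a),np.cos(a)]]);return Rm,p[:2]
def res(p,which='b'):
    Rm,o=pts(p);q=np.c_[cor@Rm.T+o,np.full(4,.018)];st=[[*o,.060]]
    r=[]
    if which!='t': r+=[(w2px(cur,q)-W).ravel(),(w2px(cur,st)-[348,180.5]).ravel()]
    if which!='w': r+=[(w2px(ct,q)-T).ravel(),(w2px(ct,st)-[232.5,239]).ravel()]
    return np.concatenate(r)
for w in 'wtb':
    r=least_squares(res,[.56,.09,-.05],args=(w,));print(w,r.x[:2].round(4),np.degrees(r.x[2]).round(2),res(r.x,w).round(1))
p=px2w(cur,208,171,.022);Rm,o=pts(r.x);print('pad',p,(Rm.T@(p[:2]-o)).round(4))
E
```

```text
n1 [ 0.4493 -0.1862 -0.6959] -39.9 0.063
n1 [ 0.4482 -0.1885 -0.6165] -35.3 0.083
n1 [ 0.4486 -0.1868 -0.7568] -43.4 0.083
n2 [ 0.5289 -0.3373 -1.5546] -89.1 0.055
n2 [ 0.5278 -0.3391 -1.5149] -86.8 0.085
n2 [ 0.5283 -0.3376 -1.5107] -86.6 0.079
w [0.5622 0.0973] -2.35 [-2.9 -1.  -0.9  0.1  1.6  1.1 -0.2 -0.2  2.2  0.6]
t [0.5617 0.0932] -2.74 [ 0.6 -1.2 -3.1  0.5  2.1 -0.   0.9 -0.5 -0.5  1.2]
b [0.5621 0.0962] -2.47 [-1.8 -1.4  0.3  0.4  2.4  1.3  0.5 -0.4  3.3  0.7 -1.2 -0.9 -4.9  0.
  0.8 -0.4 -0.5 -0.1 -2.2  1. ]
pad [0.56921914 0.25465975 0.022     ] [0.0003 0.1586]
```

```bash
python3 - <<'E'
from h import *
a=np.radians(-2.45); d=np.array([np.sin(a),-np.cos(a),0])
robot.move_pose([.569,.2547,.16],[180,0,90]); robot.set_gripper(0)
robot.line_to([.569,.2547,.105],vel=.12)
print(robot.line_to([.569,.2547,.088],vel=.03,guard=8))
s=robot.observe(); p=np.array(s['tool_pos']); print(p.round(4),np.round(s['ft_force'],1))
print(robot.line_to(p+d*.074,vel=.06,guard=25)); s=robot.observe(); print(np.array(s['tool_pos']).round(4),np.round(s['ft_force'],1))
q=np.array(s['tool_pos']);q[2]=p[2]
print(robot.line_to(q+d*.010,vel=.03,guard=15)); s=robot.observe(); print(np.array(s['tool_pos']).round(4),np.round(s['ft_force'],1))
r=np.array(s['tool_pos']); robot.line_to(r+[0,0,.06],vel=.2)
robot.move_pose([.50,.13,.36],[180,0,90])
im,c=grab('wrist','w_leaf.png'); im,ct=grab('top','t_leaf.png')
z=robot.observe(); print(z['time'], w2px(c,[[.5615,.095,.06]]))
t=np.load('pics/t_leaf.png.npy')
A=cv2.resize(t[180:300,100:290],None,fx=2,fy=2); o=np.zeros((480,640+380,3),np.uint8);w=im=np.load('pics/w_leaf.png.npy')
o[:,:640]=w;o[:240,640:]=A; cv2.imwrite('pics/leafcheck.png',cv2.resize(o,(790,372),interpolation=cv2.INTER_AREA))
E
```

```text
True
[0.5696 0.2549 0.0946] [-0.6  0.7  6.4]
False
[0.5666 0.1807 0.0946] [ 0.4 -1.5  3.3]
False
[0.5662 0.1703 0.0946] [ 0.5 -0.6  4.4]
15.4583 [[372.25656797 237.29365366]]
```

View pics/leafcheck.png

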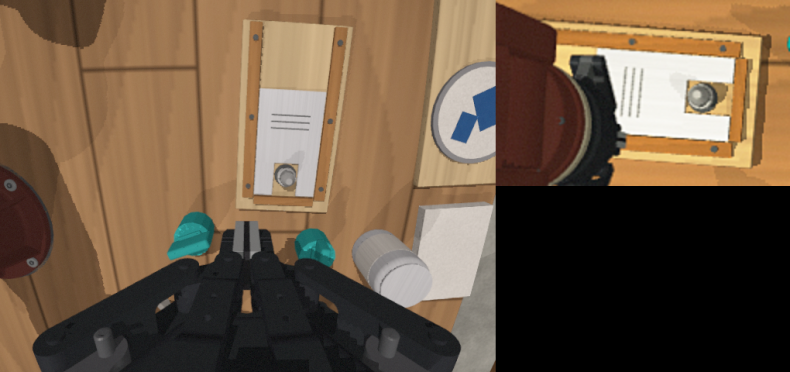

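The leaf has moved in so the slot surrounds the stud. Its end looks close to the stop, but I need a number, so I'll measure the marks and the end edge from the pixels.

```bash
python3 - <<'E'
from h import *
c=robot.get_calibration('wrist'); im=np.load('pics/w_leaf.png.npy')
a=np.radians(-2.45);Rm=np.array([[np.cos(a),-np.sin(a)],[np.sin(a),np.cos(a)]]);o=np.array([.5615,.0955])
ys=np.arange(-.06,.14,.001)
for x in (-.038,-.010,.0,.038):
    P=np.array([[*(Rm@[x,y]+o),.022] for y in ys]); uv=w2px(c,P).astype(np.float32)
    g=cv2.remap(im,uv[:,0].reshape(1,-1),uv[:,1].reshape(1,-1),cv2.INTER_LINEAR)[0].astype(int)
    print(x,'blue:',' '.join(f'{int(1000*y)}:{b}' for y,b in zip(ys,g[:,0]) if (y<-.025) or (.065<y<.135)))
    
E
```

```text
-0.038 blue: -60:58 -59:80 -57:107 -56:130 -55:130 -54:130 -53:129 -52:129 -51:126 -50:107 -49:79 -48:73 -47:71 -46:71 -45:71 -44:71 -43:70 -42:70 -41:72 -40:71 -39:69 -38:68 -37:66 -36:64 -35:60 -34:51 -33:46 -32:57 -31:92 -30:142 -29:169 -28:183 -27:191 -26:193 -25:193 65:195 66:195 67:195 68:195 69:193 70:194 71:195 72:195 73:195 74:194 75:194 76:195 77:195 78:195 79:195 80:195 81:195 82:195 83:196 84:195 85:195 86:195 87:195 88:195 89:197 90:196 91:196 92:196 93:197 94:196 95:196 96:196 97:196 98:196 99:196 100:197 101:197 102:197 103:198 104:198 105:197 106:197 107:197 108:197 109:197 110:198 111:199 112:199 113:198 114:199 115:199 116:199 117:199 118:199 119:199 120:199 121:200 122:200 123:199 124:200 125:201 126:201 127:201 128:201 129:201 130:201 131:200 132:202 133:202 134:200
-0.01 blue: -60:58 -59:78 -57:105 -56:122 -55:123 -54:122 -53:121 -52:121 -51:121 -50:115 -49:100 -48:68 -47:68 -46:70 -45:72 -44:72 -43:73 -42:72 -41:69 -40:70 -39:70 -38:67 -37:68 -36:66 -35:62 -34:52 -33:52 -32:64 -31:87 -30:106 -29:110 -28:110 -27:110 -26:109 -25:110 65:198 66:198 67:198 68:200 69:
[... 1383 characters left out ...]
 -48:79 -47:69 -46:67 -45:69 -44:71 -43:70 -42:66 -41:66 -40:67 -39:67 -38:67 -37:66 -36:68 -35:63 -34:54 -33:48 -32:74 -31:118 -30:159 -29:192 -28:192 -27:192 -26:193 -25:193 65:194 66:194 67:194 68:194 69:193 70:194 71:193 72:193 73:193 74:193 75:194 76:192 77:192 78:192 79:192 80:193 81:192 82:192 83:193 84:193 85:193 86:193 87:192 88:193 89:192 90:193 91:193 92:193 93:193 94:193 95:193 96:192 97:192 98:193 99:192 100:192 101:193 102:193 103:193 104:193 105:192 106:192 107:192 108:192 109:193 110:192 111:193 112:192 113:193 114:193 115:193 116:192 117:193 118:192 119:193 120:194 121:194 122:193 123:193 124:193 125:193 126:193 127:193 128:193 129:194 130:194 131:193 132:193 133:194 134:188
```

Marks read 88 mm, and the leaf edge still sits 1 to 2 mm short of the bar. I'll press harder and push again, and refine the stud axis by silhouette.

```bash
python3 - <<'E'
from fit import *
cw=robot.get_calibration('wrist'); s0=robot.observe()
a=np.radians(-2.45); d=np.array([np.sin(a),-np.cos(a),0])
robot.move_pose([.5653,.192,.105],[180,0,90])
print(robot.line_to([.5653,.192,.085],vel=.03,guard=22))
s=robot.observe(); p=np.array(s['tool_pos']); print(p.round(4),np.round(s['ft_force'],1))
for k in range(4):
    p=p+d*.004; p[2]-=.0003
    g=robot.line_to(p,vel=.03,guard=25); s=robot.observe(); print(g,np.array(s['tool_pos']).round(4),np.round(s['ft_force'],1))
    if g: break
robot.line_to(np.array(s['tool_pos'])+[0,0,.07],vel=.2)
robot.set_gripper(.06)
print(robot.observe()['time'])
# stud fit
ct=robot.get_calibration('top'); top=np.load('pics/top0.png.npy'); wj=np.load('pics/w_jig.png.npy')
R=cv2.Rodrigues(np.array(cw['rvec']))[0]
# w_jig pose: tool yaw 0, rebuild from tool->cam
def Rt(y): y=np.radians(y); return np.array([[np.cos(y),np.sin(y),0],[np.sin(y),-np.cos(y),0],[0,0,-1]])
Rc=R@Rt(90); off=np.array(cw['tvec']).ravel()+R@np.array(s0['tool_pos'])
Rj=Rc@Rt(0).T; cj=dict(cw); cj['rvec']=cv2.Rodrigues(Rj)[0].ravel(); cj['tvec']=off-Rj@np.array([.53,.13,.33])
t=np.linspace(0,2*np.pi,40)
def sm(c,x,y):
    m=np.zeros((480,640),np.uint8)
    for prof in ([(.015,.018),(.015,.042)],[(.011,.042),(.011,.050),(.005,.060)]):
        P=np.vstack([np.c_[x+r*np.cos(t),y+r*np.sin(t),0*t+h] for r,h in prof])
        cv2.fillConvexPoly(m,cv2.convexHull((w2px(c,P)*16).astype(np.int32)),1,shift=4)
    return m
V=[]
for im,c in ((wj,cj),(top,ct)):
    h=cv2.cvtColor(im,cv2.COLOR_BGR2HSV); u,v=w2px(c,[[.5615,.0955,.04]])[0].astype(int)
    k=(h[...,1]<75).astype(np.uint8); w=np.zeros_like(k); w[v-22:v+23,u-22:u+23]=1; k*=w
    n,l,st,_=cv2.connectedComponentsWithStats(k); i=1+np.argmax([(l[sm(c,.5615,.0955)>0]==q).sum() for q in range(1,n)])
    V.append((c,(l==i).astype(np.uint8)))
for vs in (V[:1],V[1:],V):
    f=lambda p:np.mean([1-(sm(c,*p)&k).sum()/(sm(c,*p)|k).sum() for c,k in vs])
    r=minimize(f,[.5615,.0955],method='Nelder-Mead',options=dict(initial_simplex=[[.5615,.0955],[.5665,.0955],[.5615,.1005]],xatol=1e-5));print(r.x.round(4),r.fun)
E
```

```text
True
[0.566  0.1921 0.0945] [-3.3 -0.4 11.3]
False [0.5662 0.1878 0.0946] [-1.7 -0.5  7.2]
False [0.5662 0.1844 0.0946] [0.4 2.2 7.3]
False [0.5663 0.1807 0.0946] [0.1 5.4 8. ]
False [0.5663 0.1769 0.0946] [-0.3  4.9 10. ]
19.225
[0.5644 0.1019] 0.0843989769820972
[0.5599 0.0959] 0.05555555555555558
[0.5623 0.0986] 0.23152791832847192
```

The tool saw a 5 N sideways reaction while slipping, so the leaf is now hard against its stop. Next I'll measure the stud from straight above.

```bash
python3 - <<'E'
from fit import *
robot.move_pose([.562,.022,.30],[180,0,90]); robot.pause(.2)
im,c=grab('wrist','w_stud.png'); ct=robot.get_calibration('top')
f,R,t=KR(c);print('cam',(-R.T@t).round(4),robot.observe()['tool_pos'],robot.observe()['time'])
uv=w2px(c,[[.562,.098,.06],[.562,.098,.022]]);print(uv)
u,v=uv[0].astype(int); k=im[v-75:v+75,u-90:u+90]
cv2.imwrite('pics/stud_crop.png',cv2.resize(k,None,fx=4,fy=4,interpolation=cv2.INTER_CUBIC)); print(u-90,v-75)
np.save('pics/cal_stud.npy',c,allow_pickle=True)
E
```

```text
cam [0.5611 0.0992 0.3685] [0.56170862 0.02302521 0.29880271] 20.3083
[[320.0247927  139.09472166]
 [319.91234803 138.94623685]]
230 64
```

View pics/stud_crop.png

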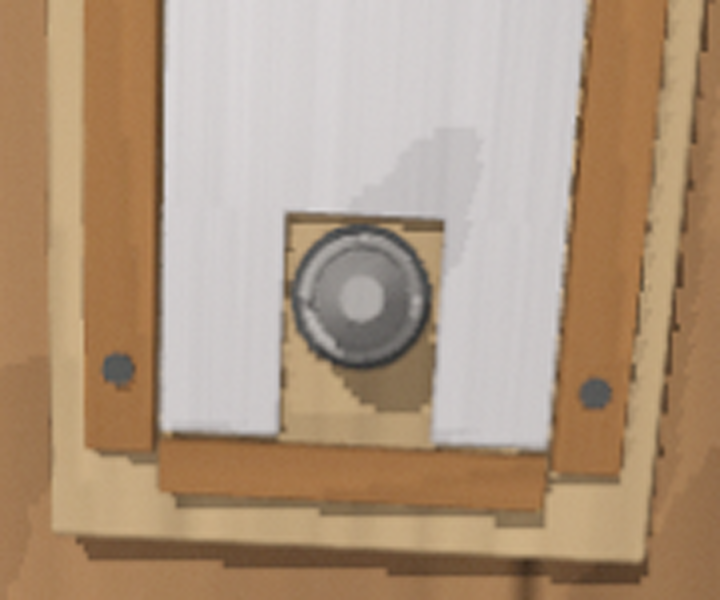

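The leaf end is flush with the stop bar and the slot surrounds the stud. The stud tip at crop (362,297) gives the axis at about (0.562,0.0985). Now n1: close re-fit, grasp, carry over and lower under guard.

```bash
cat > act.py <<'E'
from fit import *
STUD=np.array([.562,.0985]); JY=-2.4
def look(p,yaw):
    y=np.radians(yaw); P=np.array(p[:2])-.076*np.array([np.cos(y),np.sin(y)])
    robot.move_pose([*P,.28],[180,0,yaw]); robot.pause(.15)
    return fitnut([grab('wrist')],p)
def grasp(x,y,yaw,z=.123):
    robot.move_pose([x,y,z+.05],[180,0,yaw]); robot.line_to([x,y,z],vel=.12)
    robot.set_gripper(0.0); s=st('grasp'); return s
def st(m=''):
    s=robot.observe(); print(m,round(s['time'],1),np.round(s['tool_pos'],4),'yaw',round(float(s['tcp_rot'][2]),1),'F',np.round(s['ft_force'],1),'M',np.round(s['torque'],2),'w',round(float(s['gripper_width']),4)); return s
E
python3 - <<'E'
from act import *
p,f=look((.4493,-.1862,np.radians(-40)),140); a=np.degrees(p[2]); print(p.round(4),a.round(1),f)
assert f<.12 and abs(a+41)<9 and np.hypot(p[0]-.449,p[1]+.187)<.008
grasp(p[0],p[1],a+180)
robot.line_to([p[0],p[1],.225],vel=.2); st('lift')
yaw=JY+30+90
robot.move_pose([*STUD,.225],[180,0,yaw]); st('above')
robot.line_to([*STUD,.168],vel=.1); s=st('nose')
g=robot.line_to([*STUD,.149],vel=.025,guard=8); print(g); st('down')
E
```

```text
[ 0.4487 -0.1866 -0.6961] -39.9 0.05949506037321628
grasp 23.4 [ 0.4492 -0.1868  0.1238] yaw 140.1 F [0.4 0.9 5.8] M [ 0.22  0.01 -0.03] w 0.0154
lift 24.0 [ 0.4483 -0.1863  0.2235] yaw 140.1 F [ 0.  -0.2 -2.8] M [-0.04 -0.01 -0.03] w 0.0148
above 25.2 [0.5617 0.0978 0.2242] yaw 117.6 F [ 1.2 -1.2 -2. ] M [-0.05  0.01 -0.03] w 0.015
nose 25.9 [0.5622 0.0983 0.1685] yaw 117.6 F [-0.1 -0.7 -2. ] M [ 0.01  0.02 -0.02] w 0.0151
True
down 26.5 [0.5619 0.0985 0.1517] yaw 117.6 F [-0.8 -0.3  4.7] M [ 0.02  0.22 -0.07] w 0.0148
```

It seated about 6 to 7 mm above the leaf, which suggests thread start. I'll try turning clockwise, with the descent matched to the pitch.

```bash
python3 - <<'E'
from act import *
s=robot.observe(); z=float(s['tool_pos'][2]); y0=JY+120
for k in (1,2):
    dz=.0051*np.radians(15)
    z-=dz
    g=robot.line_to([*STUD,z],vel=dz/.5,rotation=[180,0,y0-15*k],guard=15); print(g); s=st(k)
    if g: break
E
```

```text
False
1 26.9 [0.5622 0.0985 0.1505] yaw 102.8 F [0.8 0.8 1.1] M [ 0.12 -0.03 -0.  ] w 0.0153
False
2 27.5 [0.562  0.0984 0.1492] yaw 87.8 F [-0.8 -0.2  2.7] M [-0.17  0.25  0.02] w 0.0151
```

It threads down freely, so nut n1 fits. I'll screw it on to the end.

```bash
python3 - <<'E'
from act import *
s=robot.observe(); z=float(s['tool_pos'][2]); y=JY+90
for d in (15,15,8,7,4,4):
    dz=.0051*np.radians(d); z=max(z-dz,.1445); y-=d
    g=robot.line_to([*STUD,z],vel=dz/.5,rotation=[180,0,y],guard=20); print(g,round(y,1)); s=st()
    if g or abs(s['torque'][2])>1: break
E
```

```text
False 72.6
 28.1 [0.562  0.0985 0.1478] yaw 72.8 F [-1.7  0.1  1.6] M [-0.02  0.19 -0.01] w 0.0153
False 57.6
 28.7 [0.562  0.0985 0.1465] yaw 57.7 F [-1.3 -1.   3. ] M [0.07 0.3  0.02] w 0.015
False 49.6
 29.1 [0.5621 0.0986 0.1458] yaw 49.8 F [-0.8  0.5  0.7] M [0.09 0.2  0.  ] w 0.015
False 42.6
 29.4 [0.5624 0.0985 0.1457] yaw 42.7 F [-0.5  0.8  4.3] M [ 0.12  0.29 -0.06] w 0.0148
False 38.6
 29.7 [0.5626 0.0985 0.1457] yaw 38.7 F [-0.8 -0.1  6.1] M [ 0.16  0.39 -0.09] w 0.0154
False 34.6
 29.9 [0.5627 0.0986 0.1457] yaw 34.7 F [-0.4 -0.2  8.1] M [ 0.23  0.34 -0.08] w 0.015
```

```bash
python3 - <<'E'
from act import *
y=34.6; z=.1452
for d in (4,4,4):
    y-=d; g=robot.line_to([*STUD,z],vel=.0008,rotation=[180,0,y],guard=20); s=st(y)
    if g or abs(s['torque'][2])>.5: break
robot.set_gripper(.06); s=st('open'); p=np.array(s['tool_pos'])
robot.line_to(p+[0,0,.07],vel=.2)
yw=y;dr=np.array([np.cos(np.radians(yw)),np.sin(np.radians(yw))])
robot.move_pose([*(STUD-.076*dr-[.06,0]),.25],[180,0,yw]); robot.pause(.15)
im,c=grab('wrist','w_end.png'); sc,_=grab('scene','s_end.png'); tp,ct=grab('top','t_end.png')
for nm,v in (('wrist',(im,c)),('top',(tp,ct))):
    for z0 in (.022,.026,.033):
        x,f=fitnut([v],(*STUD,np.radians(y)),z0=z0); print(nm,z0,x.round(4),np.degrees(x[2]).round(1),round(f,4))
o=np.zeros((480,780,3),np.uint8); o[:360,:480]=cv2.resize(im,(480,360)); o[:200,480:]=cv2.resize(tp[150:350,220:520],(300,200)); o[200:420,480:]=cv2.resize(sc[180:400,150:450],(300,220)); cv2.imwrite('pics/final.png',o); st()
E
```

```text
30.6 30.3 [0.5627 0.0986 0.1457] yaw 30.7 F [3.9 1.8 2.9] M [ 0.47 -0.6   0.02] w 0.0151
26.6 30.6 [0.5626 0.0987 0.1456] yaw 26.8 F [4.9 3.3 2.6] M [ 0.62 -0.78  0.15] w 0.0152
22.6 30.8 [0.5626 0.0987 0.1455] yaw 22.8 F [4.7 1.  1.7] M [ 0.65 -0.87  0.97] w 0.0152
open 31.3 [0.5619 0.0984 0.1451] yaw 22.6 F [ 0.6  0.3 -0.3] M [-0.01  0.01  0.  ] w 0.0601
wrist 0.022 [0.5617 0.0989 0.3869] 22.2 0.021
wrist 0.026 [0.5612 0.0993 0.3907] 22.4 0.0413
wrist 0.033 [0.5601 0.0995 0.3117] 17.9 0.0814
top 0.022 [0.5605 0.0969 0.4753] 27.2 0.0886
top 0.026 [0.5603 0.0959 0.4922] 28.2 0.0953
top 0.033 [0.5595 0.0942 0.4986] 28.6 0.1049
 32.8 [0.4322 0.0694 0.2495] yaw 22.6 F [0.2 0.3 0.6] M [-0.01  0.03  0.03] w 0.0603
```

View pics/final.png

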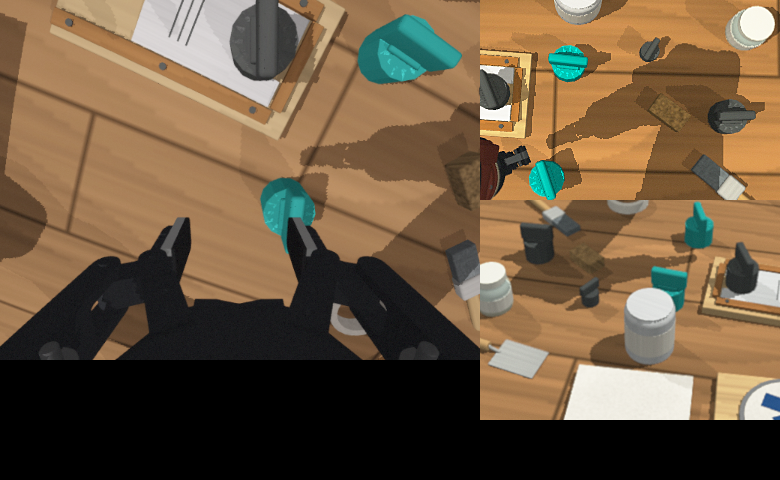

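The nut sits flat on the leaf: the silhouette fit is best at 22 mm, and turning stopped with torque. The other dark nut (730,115), the jar, the tin and the rest are all upright, and the gripper is clear.

```bash
python3 -c "
from plant import robot
print(robot.job_done())"
```

```text
the job is handed in; nothing more can be done
None
```

The job is handed in at about 33 s: the leaf is home against its stop, the first nut I tried fitted and is screwed down flat onto the leaf, and the other big nut, the ink jar and the paint tin are all still standing.

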